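Hold a dowel in the end-drilling cradle

TASK

Take the thickest of the three dowels out of the rack, lay it in the V-cradle on its two V-blocks and butt its end against the aluminium drill-guide plate. Press it firmly down so that it bears on both sides of the V, and stay there: finish while still holding it pressed down, ready for its end to be drilled. Leave everything else where it is.

Things in the scene. Friction and masses are not known exactly. Their poses are not given: they have to be found in the camera images.
- dowel_center (a point): Centre (on the axis, half-way along) of the dowel to use: a plain light wooden cylinder 32 mm in diameter, 240 mm long, about 135 g, the thickest of three lying side by side in the rack. This point's x axis runs along the dowel; both ends are alike. In the rack its axis is level, 54.6 mm above the bench
- rack: Fixed stock rack: board 200 (x) by 240 (y) by 9 mm with two notched combs across it, 18 mm thick, at x = -74 and +74 mm, tops 52 mm high. They carry three dowels along x, in notches at y = -75, 0 and +75 mm (which is where varies), up to 10 mm off-centre in x. Between the combs the dowels are free all round, 25 mm and more above the board. Origin: centre of the underside, on the bench; z up
- cradle: End-drilling cradle bolted to the bench: base board 325 (x) by 96 (y) by 18 mm; on it two wooden V-blocks, x = -120 to -45 and +45 to +120 mm, with a V along x. Between them a clear 90 mm hand gap down to the base board, for fingers beside the dowel. The guide plate stands at the +x end. Origin: on the bench under the middle of the hand gap; x along the V to the plate, z up
- seat_center (a point): Where the dowel's centre is once it lies down in both V-blocks with its end against the guide plate: middle of the cradle's hand gap, on the V's axis, 68.6 mm above the bench. Its x axis points along the V to the guide plate. The seated dowel's upper half stands above the blocks
- v_left: The +y halves (left flank of the V) of both V-blocks, part of the cradle, same origin and axes. The blocks are 80 mm wide (y), tops 68 mm above the bench; the V is 90 degrees, 44 mm wide at the top, its flanks meeting 46 mm above the bench
- v_right: The -y halves (right flank of the V) of both V-blocks; mirror image of the left
- mid_dowel_center (a point): Centre of another dowel in the rack, 22 mm in diameter, 240 mm long: leave it
- thin_dowel_center (a point): Centre of another dowel in the rack, 16 mm in diameter, 240 mm long: leave it
- drill: Cordless drill lying on its side on the bench, about 230 by 220 mm, 64 mm high; origin under the middle of its motor housing, bit along x, grip and battery along -y: leave it
- square: Combination square lying flat, 200 mm steel rule along its x, 20 mm high; origin under its head: leave it
- glue: White glue bottle standing, 58 mm in diameter, 175 mm high; origin at the centre of its underside: leave it
- plate_face (a point): Inner face of the aluminium guide plate, on the V's axis, 120 mm along +x of the cradle from its origin: the stop for the dowel's end. The plate is 80 mm wide, 12 mm thick, top 98 mm above the bench, with a steel drill bushing at this point
There are look-alikes about, which are no part of the job. What is shaped like the part that bears dowel_center but green is not meant.

How it is judged (in metres and radians):
On the way, in this order (a step that is already met when the one before it is completed fails the run):
1. the thickest dowel is in the gripper, clear of the rack (contact force between dowel and the fingers above 0.5 N and contact force between dowel and rack below 0.01 N and distance of dowel_center from where it was at the start of the episode above 0.02 m), for 0.1 s.
2. the dowel lies in the V of both blocks (angle between the x axis of dowel_center and the x axis of cradle, either way round below 0.04 rad and z of dowel_center in the frame of cradle below 0.0716 m and y of dowel_center in the frame of cradle between -0.003 and 0.003 m and x of dowel_center in the frame of cradle between -0.05 and 0.003 m), for 0.1 s.
At the end, for the whole second after the job is handed in: The fingers hold the dowel still in both V-blocks: axis within 0.025 rad of the V, centre within 2 mm of the seat sideways and in height, end within 2.5 mm of the guide plate, pressing on the left and on the right flank with more than 2 N each (its weight alone gives about 1 N each) (angle between the x axis of dowel_center and the x axis of cradle, either way round below 0.025 rad and z of dowel_center in the frame of cradle between 0.066 and 0.0706 m and y of dowel_center in the frame of cradle between -0.002 and 0.002 m and x of dowel_center in the frame of cradle above -0.0025 m and contact force between dowel and v_left above 2 N and contact force between dowel and v_right above 2 N and contact force between dowel and the fingers above 1 N and linear speed of dowel below 0.01 m/s); the arm keeps its last pose, push and grip.
It fails at once if another dowel of the rack is taken or displaced by more than 30 mm (distance of any of mid_dowel_center, thin_dowel_center from where it was at the start of the episode above 0.03 m).
It fails at once if the drill, the square or the glue bottle is displaced by more than 30 mm (distance of any of drill, square, glue from where it was at the start of the episode above 0.03 m).
It also fails if it takes over 45 s, if anything falls off the work surface, if the arm or the gripper's body presses on something with over 40 N, if the wrist force passes 120 N, or if a joint passes its speed limit or range.

ROBOT

A 6-joint arm with a two-finger parallel gripper is mounted at the origin on the work surface. World frame = base frame: x ahead of the robot, y to its left, z up, the work surface at z = 0. Lengths are in mm, angles in rad, forces in N, time in s.
With the tool pointing down it reaches from about 350 to 975 mm from the base axis. Payload 7.1 kg.
Tool frame: the origin (TCP) lies at the very end of the fingers, on their centre line; the grasp point (between the pads) lies 19 mm behind it; x points along the fingers, y is the direction in which the jaws open and shut, and the axes are right-handed (so a half turn about x gives the same grasp; the last joint's range is limited). The gripper opens to 88 mm and grips with 3 to 60 N. Pads are 20 mm wide; open, the fingers measure 115 mm over their backs; the gripper's body (75 mm by 178 mm) begins 61 mm behind the grasp point.
Start: joints at [1.152, 0.423, 1.63, -0, 1.089, -0.019], TCP at [243.239, 575.708, 222.675] pointing down, gripper open.
Joint ranges: [-3, 3], [-0.9, 2.11], [0.09, 2.58], [-1.31, 4.45], [0.11, 2.69], [-2.54, 2.54]. Speed limits (rad/s): [2.39, 2.39, 3.01, 3.14, 3.14, 3.14].

INTERFACE

Orientations are given as a rotation vector (axis times angle).
In Python, from workcell import ctrl gives the robot as it stands. The module is installed in compiled form; this text tells all that it offers.
- The arm moves only by the tool carry_out, never from a script. Its argument "commands" is a list of rows, each a list of 6 numbers: the shift along the tool's x, y, z in m, then the turn, a rotation vector about the tool's x, y, z in degrees. In form: [[tx, ty, tz, rx, ry, rz], ...]. A call has 1 to 8 rows; each row shifts and turns the pose as measured when the row begins, along the tool's axes as they then stand; what a row does not reach is not made up. A row lasts 1/8 s, in which the tool goes at most 62.5 mm and 10.7 degrees, less where a joint would pass 70% of its speed; a pose out of reach is approached as far as the arm can. A call with a gripper value outside its range is refused whole. "grip" is the closure, from 0 (fully open) to 1 (shut), set as the call begins (left out, the last holds). The fingers move at their own pace and stop on an object; the grip force is fixed at half the most. Time passes only in rows, so rows that do not move let the fingers close. It gives the time, the measured TCP pose, the force and the opening at its end, in the units of the state.
- ctrl.get_obs(): the state, without advancing time (a new reading comes with each control period).
- ctrl.get_image(name): name is "side" or "top" or "wrist"; returns a dict with "pixels" (480x640x3 uint8, blue, green, red), "intrinsics" (3x3 intrinsics, pixels), "dist_coeffs" ([k1, k2, p1, p2, k3] as OpenCV has them; the pictures are not rectified), "rvec" (rotation vector, rad) and "tvec" (3), from world to camera coordinates, as OpenCV has them. Camera axes: x right, y down, z forward; pixel columns grow to the right and rows downward; lengths in mm; the calibration is good to about 2 mm. A picture is of the moment at which its call begins. There is no depth.
- ctrl.close_job(): hands the job in, once; it reports no verdict.
The state is a dict: "t": time; "qpos": joint angles; "qvel": joint speeds; "joint_torque": joint torques, N m; "ee_pos": TCP position; "orientation": TCP orientation; "ft_force": force on the tool from outside, world axes, zero at the start; "moment": the same for the moment, N m; "width": finger opening in mm.
Only numpy, scipy, OpenCV 4.12 (cv2) and the standard library are available. Lean on these libraries where they do the work, as an engineer would, in place of code of your own. Each camera call takes 0.05 s, during which the arm holds its last target. There are 200 camera calls.

## Working session

There is one attempt and no reset: what is moved stays moved. The work goes in short steps, Python scripts to look and compute and a tool call to move; the robot and the scene stay as the last step left them, time stands still between calls to the robot, and variables do not carry over. Pictures are saved under pics/ and viewed, about 8 in all and at most 12, crops included, and the job is handed in when it is done.

Besides the shell and the picture viewer there is one more tool, called as a command line: name --pt "numbers of a row" for each row, then --argument value for the rest. carry_out: Moves the arm, as the interface text tells. Its arguments: {"type":"object","properties":{"commands":{"type":"array"},"grip":{"type":"number"}},"required":["commands"]}

```bash
mkdir -p pics; cat > h.py <<'E'
import numpy as np, cv2
from workcell import ctrl
def grab(name, fn=None):
    d=ctrl.get_image(name)
    if fn: cv2.imwrite('pics/'+fn,d['pixels'])
    return d
def ray(d,uv):
    R=cv2.Rodrigues(np.array(d['rvec'],float))[0]; t=np.array(d['tvec'],float).ravel()
    p=cv2.undistortPoints(np.array([[uv]],float),np.array(d['intrinsics'],float),np.array(d['dist_coeffs'],float))[0,0]
    return -R.T@t, R.T@np.array([p[0],p[1],1.])
def onz(d,uv,z):
    c,v=ray(d,uv); return c+v*(z-c[2])/v[2]
def proj(d,P):
    return cv2.projectPoints(np.array(P,float).reshape(-1,3),np.array(d['rvec'],float),np.array(d['tvec'],float),np.array(d['intrinsics'],float),np.array(d['dist_coeffs'],float))[0][:,0]
E
python3 - <<'E'
from h import *
import pickle
for n in ('top','side'):
    d=grab(n,n+'0.png'); pickle.dump(d,open(n+'0.pkl','wb')); print(n,ray(d,(320,240)))
print(ctrl.get_obs())
E
```

```text
top (array([ 210.48580139,   -6.30896716, 1504.09247493]), array([ 0.20274717,  0.01393208, -0.97919611]))
side (array([ 282.23254459, -910.21770001,  737.79773952]), array([ 0.21482221,  0.77181721, -0.59951209]))
{'t': 0.1, 'qpos': array([ 1.15199209e+00,  4.23780166e-01,  1.63056459e+00,  2.93688398e-05,
        1.08860353e+00, -1.90118830e-02]), 'qvel': array([-0.00104392, -0.00112699, -0.0036949 , -0.00045365,  0.00162261,
       -0.00212183]), 'joint_torque': array([ 3.31814908e-04, -5.45621502e+01, -2.74325931e+01,  6.46356982e-02,
        1.88657135e-02, -1.97331764e-05]), 'ee_pos': array([243.04767772, 575.28590025, 221.98884731]), 'orientation': array([ 0.31260139,  1.54826813, -0.31468253]), 'ft_force': array([ 0.02784305,  0.44109993, -0.05541687]), 'moment': array([0.03245358, 0.00794928, 0.06230209]), 'width': 87.97119654687525}
```

View pics/top0.png

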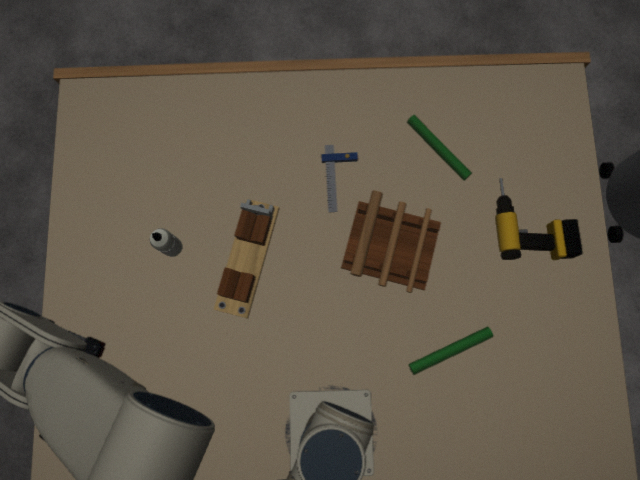

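View pics/side0.png

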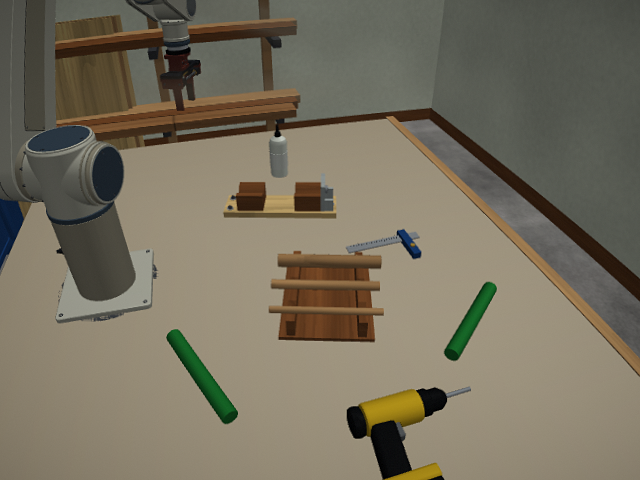

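The top view shows the thick dowel running from about (376,193) to (358,274). The cradle runs from (236,310) to (260,203), with the plate at its far end. The green dowels are look-alikes. I'll enlarge this region to get precise edges.

```bash
python3 - <<'E'
from h import *
im=cv2.imread('pics/top0.png')
a=cv2.resize(im[195:325,205:295],None,fx=4.5,fy=4.5,interpolation=cv2.INTER_CUBIC)
b=cv2.resize(im[180:310,335:395],None,fx=4.5,fy=4.5,interpolation=cv2.INTER_CUBIC)
o=np.hstack([a,b]); o=np.clip(o*1.5,0,255).astype('uint8'); print(o.shape); cv2.imwrite('pics/c1.png',o)
E
```

```text
(585, 675, 3)
```

View pics/c1.png

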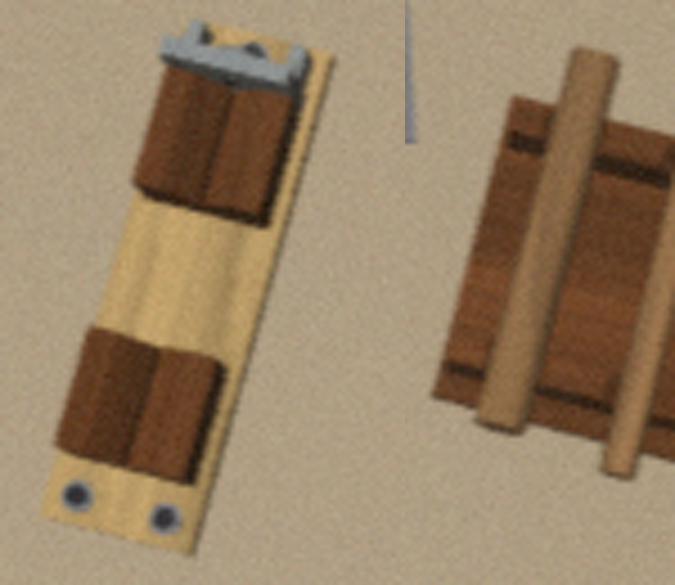

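```bash
python3 - <<'E'
from h import *
import pickle
d=pickle.load(open('top0.pkl','rb'))
A=lambda u,v:(205+(u+.5)/4.5-.5,195+(v+.5)/4.5-.5)
B=lambda u,v:(335+(u-405+.5)/4.5-.5,180+(v+.5)/4.5-.5)
def pr(n,p): print(n,p.round(1))
e1=onz(d,B(595,52),54.6);e2=onz(d,B(501,424),54.6)
v=e1-e2;pr('dowel',(e1+e2)/2);print(np.linalg.norm(v),np.degrees(np.arctan2(v[1],v[0])))
c=[onz(d,A(*q),68) for q in((93,327),(58,443),(193,480),(222,362))]
pr('near block centre',np.mean(c,0));print([np.linalg.norm(c[i]-c[i-1]).round(1) for i in range(4)])
for q,z in(((93,327),68),((58,443),68),((135,183),68),((168,68),68),((158,345),46),((128,463),46),((210,200),46),((232,90),46),((330,55),18),((195,553),18),((45,515),18),((195,25),18)):
    pr(q,onz(d,A(*q),z))
E
```

```text
dowel [ 529.5 -113.7   54.6]
239.46882273176362 -16.2425826163729
near block centre [394.3 241.4  68. ]
[np.float64(80.6), np.float64(71.8), np.float64(83.7), np.float64(71.8)]
(93, 327) [440.6 270.6  68. ]
(58, 443) [371.7 290.9  68. ]
(135, 183) [527.9 245.9  68. ]
(168, 68) [599.  226.1  68. ]
(158, 345) [431.9 235.3  46. ]
(128, 463) [360.9 253.2  46. ]
(210, 200) [520.7 203.7  46. ]
(232, 90) [589.7 190.   46. ]
(330, 55) [617.9 131.8  18. ]
(195, 553) [308.  217.1  18. ]
(45, 515) [333.5 308.7  18. ]
(195, 25) [640.2 217.1  18. ]
```

```bash
cat >> h.py <<'E'
from scipy.spatial.transform import Rotation as Ro
def plan(target, yaw, verbose=True):
    """target TCP (mm), yaw (deg) of part axis; tool down, y across the part. -> tool-frame shift m, turn deg"""
    o=ctrl.get_obs(); R=Ro.from_rotvec(o['orientation']); best=None
    for s in (1,-1):
        y=s*np.array([-np.sin(np.radians(yaw)),np.cos(np.radians(yaw)),0]); x=np.array([0,0,-1.])
        T=Ro.from_matrix(np.c_[x,y,np.cross(x,y)]); r=(R.inv()*T)
        if best is None or r.magnitude()<best[0].magnitude(): best=(r,T)
    dp=np.array(target)-o['ee_pos']
    print('t',round(o['t'],2),'ee',o['ee_pos'].round(1),'q6',o['qpos'][5].round(2),'w',round(o['width'],1),'F',o['ft_force'].round(1))
    print('turn deg',best[0].as_rotvec(degrees=True).round(2),'shift in present tool m',(R.inv().apply(dp)/1000).round(4),'shift in turned tool m',(best[1].inv().apply(dp)/1000).round(4))
E
python3 - <<'E'
from h import *
plan((529.5,-113.7,200),-16.24)
E
```

```text
t 0.1 ee [243.  575.3 222. ] q6 -0.02 w 88.0 F [ 0.   0.4 -0.1]
turn deg [-6.67 -0.01  0.08] shift in present tool m [ 0.0227 -0.5231  0.532 ] shift in turned tool m [ 0.022  -0.5814  0.4677]
```

carry_out --pt "0 0 0 -6.67 0 0.08" --pt "0 -0.0415 0.0334 0 0 0" --pt "0 -0.0415 0.0334 0 0 0" --pt "0 -0.0415 0.0334 0 0 0" --pt "0 -0.0415 0.0334 0 0 0" --pt "0 -0.0415 0.0334 0 0 0" --pt "0 -0.0415 0.0334 0 0 0" --pt "0 -0.0415 0.0334 0 0 0" --grip 0.35

```text
t: 1.1
ee_pos: [389.7, 223.8, 219.7]
orientation: [0.212, 1.561, -0.216]
ft_force: [0.6, -0.0, 0.1]
width: 57.4
```

carry_out --pt "0 -0.0415 0.0334 0 0 0" --pt "0 -0.0415 0.0334 0 0 0" --pt "0 -0.0415 0.0334 0 0 0" --pt "0 -0.0415 0.0334 0 0 0" --pt "0 -0.0415 0.0334 0 0 0" --pt "0 -0.0415 0.0334 0 0 0"

```text
t: 1.85
ee_pos: [517.7, -80.5, 219.7]
orientation: [0.213, 1.561, -0.215]
ft_force: [0.5, 1.3, -0.1]
width: 57.2
```

```bash
python3 - <<'E'
from h import *
plan((529.5,-113.7,200),-16.24)
import pickle
d=grab('wrist','w1.png'); pickle.dump(d,open('w1.pkl','wb')); print(ray(d,(320,240)))
E
```

```text
t 1.85 ee [517.7 -80.5 219.7] q6 -1.47 w 57.2 F [ 0.5  1.3 -0.1]
turn deg [ 0.62 -0.05  0.1 ] shift in present tool m [ 0.0198 -0.0288  0.0203] shift in turned tool m [ 0.0197 -0.0286  0.0206]
(array([451.03898602, -60.93216286, 380.49278006]), array([ 0.23570542, -0.08037333, -0.96857917]))
```

View pics/w1.png

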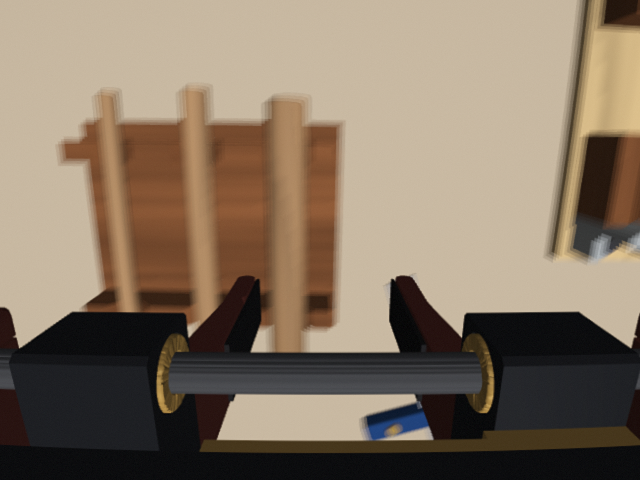

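The wrist view, blurred by motion, shows the thick dowel at columns 268–308 with its near end at row 98. I'll centre over it, stop and measure again.

carry_out --pt "0 -0.0286 0.0206 0.62 0 0.1" --pt "0 0 0 0 0 0" --pt "0 0 0 0 0 0"

```text
t: 2.28
ee_pos: [532.2, -121.0, 219.0]
orientation: [0.226, 1.559, -0.228]
ft_force: [0.5, -0.4, 0.5]
width: 57.0
```

```bash
python3 - <<'E'
from h import *
plan((529.5,-113.7,200),-16.24)
import pickle
d=grab('wrist','w2.png'); pickle.dump(d,open('w2.pkl','wb'))
hsv=cv2.cvtColor(cv2.GaussianBlur(d['pixels'],(3,3),0),cv2.COLOR_BGR2HSV)
for r in range(60,350,30): print(r,[tuple(int(k) for k in hsv[r,c]) for c in range(290,430,10)])
E
```

```text
t 2.27 ee [ 532.2 -121.   219. ] q6 -1.53 w 57.0 F [ 0.5 -0.4  0.5]
turn deg [-0.32  0.02  0.1 ] shift in present tool m [ 0.019   0.0063 -0.0047] shift in turned tool m [ 0.019   0.0063 -0.0046]
60 [(18, 48, 211), (18, 47, 210), (18, 47, 210), (15, 120, 136), (15, 112, 178), (15, 108, 180), (15, 111, 190), (18, 48, 211), (18, 48, 211), (18, 48, 211), (18, 48, 211), (18, 48, 211), (18, 47, 210), (18, 47, 210)]
90 [(13, 108, 149), (13, 109, 147), (13, 111, 147), (15, 117, 139), (15, 110, 179), (15, 108, 184), (15, 115, 187), (13, 108, 151), (13, 107, 152), (13, 105, 155), (18, 47, 210), (18, 47, 211), (18, 48, 211), (18, 47, 211)]
120 [(12, 155, 143), (12, 156, 144), (12, 160, 137), (15, 117, 137), (15, 111, 180), (15, 107, 186), (15, 116, 167), (12, 155, 145), (12, 155, 145), (12, 155, 145), (18, 47, 211), (18, 47, 211), (18, 47, 211), (18, 48, 211)]
150 [(12, 155, 140), (12, 156, 141), (12, 155, 143), (14, 117, 126), (15, 112, 169), (15, 107, 188), (15, 116, 161), (12, 155, 148), (12, 155, 150), (12, 133, 159), (18, 47, 211), (18, 48, 211), (18, 47, 211), (18, 47, 210)]
180 [(12, 15
[... 604 characters left out ...]
 48, 211), (18, 47, 211), (18, 47, 211), (18, 47, 211)]
270 [(12, 157, 57), (11, 155, 56), (11, 158, 55), (15, 118, 143), (15, 109, 177), (15, 109, 171), (14, 125, 106), (12, 157, 52), (12, 155, 51), (18, 47, 211), (18, 47, 211), (18, 48, 212), (18, 47, 211), (18, 48, 212)]
300 [(14, 91, 176), (14, 90, 175), (14, 85, 177), (15, 118, 143), (15, 109, 177), (15, 109, 173), (16, 71, 173), (14, 100, 163), (14, 102, 165), (18, 47, 211), (17, 54, 76), (120, 26, 10), (3, 153, 40), (3, 147, 40)]
330 [(18, 47, 211), (18, 47, 211), (18, 47, 211), (15, 119, 142), (15, 112, 178), (15, 109, 173), (17, 55, 194), (18, 48, 211), (18, 47, 211), (18, 47, 211), (18, 48, 213), (0, 0, 8), (0, 0, 9), (4, 141, 29)]
```

View pics/w2.png

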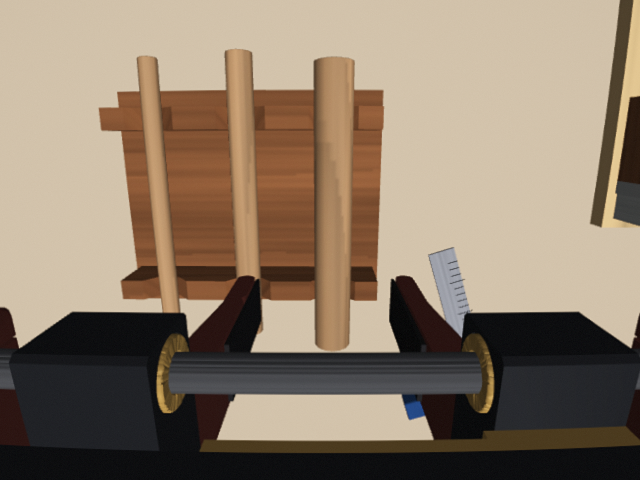

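```bash
cat >> h.py <<'E'
def dowel(d,c0,c1,r0,r1,z=54.6,dbg=False):
    hsv=cv2.cvtColor(cv2.GaussianBlur(d['pixels'],(3,3),0),cv2.COLOR_BGR2HSV)
    m=cv2.inRange(hsv,(14,100,90),(17,130,255)); m[:, :c0]=0;m[:,c1:]=0;m[:r0]=0;m[r1:]=0
    n,l,s,_=cv2.connectedComponentsWithStats(m); k=1+s[1:,4].argmax(); print('box',s[k])
    P=[]
    x,y,w,h=s[k][:4]
    for r in range(y+12,y+h-15,4):
        c=np.where(l[r]==k)[0]
        P.append((onz(d,(c.min()-.5,r),z)+onz(d,(c.max()+.5,r),z))/2)
    P=np.array(P); vx,vy,px,py=cv2.fitLine(P[:,:2].astype('float32'),cv2.DIST_HUBER,0,.01,.01).ravel()
    if vx<0: vx,vy=-vx,-vy
    print('axis pt',px,py,'yaw',np.degrees(np.arctan2(vy,vx)),'resid',np.std((P[:,0]-px)*-vy+(P[:,1]-py)*vx))
    mid=x+w/2
    u=np.array([vx,vy])
    c=l==k; cy=[np.where(c[:,int(mid+o)])[0] for o in(-3,0,3)]
    a=onz(d,(mid,np.mean([q.min() for q in cy])-.5),z)[:2]; b=onz(d,(mid,np.mean([q.max() for q in cy])+.5),z)[:2]
    sa,sb=[(q-[px,py])@u for q in(a,b)]; print('len',abs(sa-sb)); m=np.array([px,py])+u*(sa+sb)/2
    print('centre',m); return m,np.degrees(np.arctan2(vy,vx))
E
python3 - <<'E'
from h import *
import pickle
d=pickle.load(open('w2.pkl','rb'))
m,y=dowel(d,305,365,40,360)
plan((m[0],m[1],36),y)
E
```

```text
box [  313    58    42   292 10428]
axis pt 522.18665 -110.41605 yaw -16.777275 resid 0.23438488195525942
len 248.14362520929924
centre [ 528.58733178 -112.34576524]
t 2.33 ee [ 532.3 -120.8  219.1] q6 -1.53 w 57.0 F [-0.3 -0.5  0. ]
turn deg [0.24 0.04 0.1 ] shift in present tool m [ 0.1831  0.0074 -0.0061] shift in turned tool m [ 0.1831  0.007  -0.006 ]
```

carry_out --pt "0 0.007 -0.0077 0.24 0.04 0.1" --pt "0 0 0 0 0 0" --pt "0.045 0 0 0 0 0" --pt "0.045 0 0 0 0 0" --pt "0.04 0 0 0 0 0"

```text
t: 2.95
ee_pos: [529.6, -108.2, 90.5]
orientation: [0.225, 1.549, -0.226]
ft_force: [0.2, 0.8, 0.2]
width: 57.1
```

```bash
python3 - <<'E'
from h import *
plan((527,-111.9,36),-16.78)
E
```

```text
t 2.95 ee [ 529.6 -108.2   90.5] q6 -1.51 w 57.1 F [0.2 0.8 0.2]
turn deg [ 0.31  0.58 -0.06] shift in present tool m [ 0.0545 -0.0044 -0.002 ] shift in turned tool m [ 0.0545 -0.0043 -0.0014]
```

carry_out --pt "0 -0.0035 -0.0015 0.3 0.55 0" --pt "0 0 0 0 0 0" --pt "0.025 0 0 0 0 0" --pt "0 0 0 0 0 0"

```text
t: 3.45
ee_pos: [528.1, -110.4, 67.9]
orientation: [0.23, 1.557, -0.228]
ft_force: [-0.4, 0.0, 0.6]
width: 57.0
```

```bash
python3 - <<'E'
from h import *
plan((527,-111.9,36),-16.78)
E
```

```text
t 3.45 ee [ 528.1 -110.4   67.9] q6 -1.51 w 57.0 F [-0.4  0.   0.6]
turn deg [ 0.08  0.07 -0.07] shift in present tool m [ 0.0319 -0.0017 -0.0006] shift in turned tool m [ 0.0319 -0.0017 -0.0006]
```

carry_out --pt "0.016 -0.001 0 0 0 0" --pt "0.016 -0.0007 0 0 0 0" --pt "0 0 0 0 0 0"

```text
t: 3.82
ee_pos: [529.9, -112.7, 37.1]
orientation: [0.229, 1.552, -0.228]
ft_force: [-0.4, -0.5, 1.0]
width: 57.0
```

carry_out --pt "0 0 0 0 0 0" --pt "0 0 0 0 0 0" --pt "0 0 0 0 0 0" --pt "0 0 0 0 0 0" --pt "0 0 0 0 0 0" --grip 1.0

```text
t: 4.45
ee_pos: [529.9, -113.6, 37.7]
orientation: [0.228, 1.552, -0.229]
ft_force: [0.2, -0.3, -1.8]
width: 31.4
```

```bash
python3 - <<'E'
from h import *
plan((527,-111.9,36),-16.78)
E
```

```text
t 4.45 ee [ 529.9 -113.6   37.7] q6 -1.51 w 31.4 F [ 0.2 -0.3 -1.8]
turn deg [ 0.11  0.39 -0.02] shift in present tool m [ 0.0017  0.0008 -0.0032] shift in turned tool m [ 0.0017  0.0008 -0.0032]
```

carry_out --pt "-0.02 0 0 0 0 0" --pt "-0.03 0 0 0 0 0" --pt "-0.03 0 0 0 0 0" --pt "-0.03 0 0 0 0 0" --pt "-0.03 0 0 0 0 0" --pt "0 0 0 0 0 0" --pt "0 0 0 0 0 0"

```text
t: 5.32
ee_pos: [527.3, -111.8, 179.7]
orientation: [0.229, 1.556, -0.227]
ft_force: [0.4, 0.2, -1.9]
width: 31.5
```

```bash
python3 - <<'E'
from h import *
plan((473.7-20*.963,219.1+20*.27,170),-15.6)
E
```

```text
t 5.33 ee [ 527.3 -111.8  179.7] q6 -1.51 w 31.5 F [ 0.4  0.2 -1.9]
turn deg [-1.04  0.15 -0.07] shift in present tool m [ 0.0097  0.3014 -0.1661] shift in turned tool m [ 0.0097  0.3044 -0.1606]
```

carry_out --pt "0 0.038 -0.02 -1.04 0.15 0" --pt "0 0.043 -0.023 0 0 0" --pt "0 0.043 -0.023 0 0 0" --pt "0 0.043 -0.023 0 0 0" --pt "0 0.043 -0.023 0 0 0" --pt "0 0.04 -0.02 0 0 0" --pt "0 0 0 0 0 0" --pt "0 0 0 0 0 0"

```text
t: 6.32
ee_pos: [460.9, 171.2, 168.7]
orientation: [0.212, 1.576, -0.218]
ft_force: [0.4, 0.3, -2.0]
width: 31.3
```

```bash
python3 - <<'E'
from h import *
plan((473.7-20*.963,219.1+20*.27,170),-15.6)
E
```

```text
t 6.33 ee [460.9 171.2 168.7] q6 -0.97 w 31.3 F [ 0.4  0.3 -2. ]
turn deg [-0.07 -0.86  0.34] shift in present tool m [-0.0012  0.0495 -0.0207] shift in turned tool m [-0.0013  0.0496 -0.0206]
```

carry_out --pt "0 0.028 -0.012 0 -0.8 0.3" --pt "0 0.022 -0.01 0 0 0" --pt "0 0 0 0 0 0" --pt "0 0 0 0 0 0"

```text
t: 6.82
ee_pos: [453.4, 221.3, 166.3]
orientation: [0.217, 1.564, -0.222]
ft_force: [-0.3, 1.6, -1.5]
width: 31.2
```

```bash
python3 - <<'E'
from h import *
import pickle
plan((473.7-20*.963,219.1+20*.27,170),-15.6)
for n in('wrist','top','side'):
    d=grab(n,n+'3.png'); pickle.dump(d,open(n+'3.pkl','wb'))
E
```

```text
t 6.83 ee [453.4 221.3 166.3] q6 -0.86 w 31.2 F [-0.3  1.6 -1.5]
turn deg [-0.41 -0.2   0.23] shift in present tool m [-0.0037  0.0034  0.0001] shift in turned tool m [-0.0037  0.0034  0.0001]
```

View pics/wrist3.png

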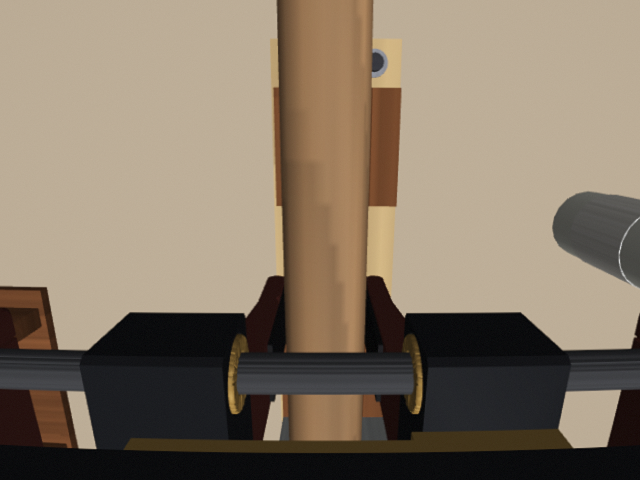

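The wrist view shows the dowel at columns 280–370. Behind it is the -x block, whose top spans about columns 275–400 and rows 88–206. I'll measure the block's edges and the dowel axis from this one view.

```bash
cat >> h.py <<'E'
def line(P):
    vx,vy,px,py=cv2.fitLine(np.array(P)[:,:2].astype('float32'),cv2.DIST_HUBER,0,.01,.01).ravel()
    s=1 if vx>0 else -1; return np.array([px,py]),np.array([vx,vy])*s
def inhand(d,zax,r0,r1,z=68.):
    hsv=cv2.cvtColor(cv2.GaussianBlur(d['pixels'],(3,3),0),cv2.COLOR_BGR2HSV)
    br=cv2.inRange(hsv,(8,135,20),(14,255,200)); wo=cv2.inRange(hsv,(14,100,80),(17,134,255))
    L=[];R=[];D=[]
    for r in range(r0,r1,4):
        c=np.where(br[r,200:470])[0]+200
        L.append(onz(d,(c.min()-.5,r),z));R.append(onz(d,(c.max()+.5,r),z))
    for r in range(20,250,6):
        c=np.where(wo[r,200:470])[0]+200
        D.append((onz(d,(c.min()-.5,r),zax)+onz(d,(c.max()+.5,r),zax))/2)
    return L,R,D
E
python3 - <<'E'
from h import *
import pickle
d=pickle.load(open('wrist3.pkl','rb')); print(ray(d,(320,240))[0])
L,R,D=inhand(d,166.3+19-1.5+1.5,100,200)
for n,P in(('L',L),('R',R),('M',[(a+b)/2 for a,b in zip(L,R)]),('D',D)):
    p,u=line(P); print(n,p,np.degrees(np.arctan2(u[1],u[0])))
print('width',np.mean(np.linalg.norm(np.array(L)-R,axis=1)), 'x=-120 edge',onz(d,(387,87.5),68),'x=-45',onz(d,(387,206),68))
hsv=cv2.cvtColor(d['pixels'],cv2.COLOR_BGR2HSV)
for r in(100,150,190): print(r,[tuple(map(int,hsv[r,c])) for c in (272,274,276,278,280,282,285,300,366,372,376,380,396,398,400,402)])
print([tuple(map(int,hsv[r,387])) for r in (84,86,88,90,202,204,206,208,210)])
E
```

```text
[387.43007399 241.55044825 327.2696225 ]
L [383.43643 208.4017 ] -15.848857
R [407.6817 283.1201] -16.224741
M [393.16006 246.4451 ] -16.045141
D [386.35577 240.49304] -16.582188
width 78.51279328617771 x=-120 edge [367.2664314  286.36702856  68.        ] x=-45 [439.41312558 268.35350654  68.        ]
100 [(19, 97, 186), (12, 155, 120), (12, 158, 121), (12, 154, 109), (14, 124, 66), (14, 119, 77), (14, 120, 96), (15, 119, 144), (15, 120, 149), (12, 160, 113), (12, 155, 123), (12, 158, 110), (12, 157, 117), (12, 159, 117), (13, 119, 133), (18, 51, 189)]
150 [(18, 61, 191), (17, 109, 166), (11, 152, 119), (12, 157, 120), (12, 149, 91), (15, 120, 68), (14, 125, 90), (14, 120, 138), (15, 120, 130), (12, 156, 126), (11, 156, 118), (12, 159, 109), (12, 157, 117), (12, 126, 125), (18, 51, 191), (18, 50, 190)]
190 [(17, 50, 190), (19, 82, 201), (15, 131, 144), (11, 157, 120), (12, 157, 117), (14, 120, 70), (15, 121, 78), (15, 123, 129), (14, 121, 120), (12, 156, 124), (12, 159, 114), (11, 156, 111), (12, 147, 118), (18, 52, 190), (18, 51, 190), (18, 52, 188)]
[(19, 94, 209), (19, 94, 210), (12, 152, 116), (12, 161, 108), (12, 160, 115), (12, 160, 115), (17, 112, 176), (19, 95, 207), (19, 94, 207)]
```

View pics/top3.png

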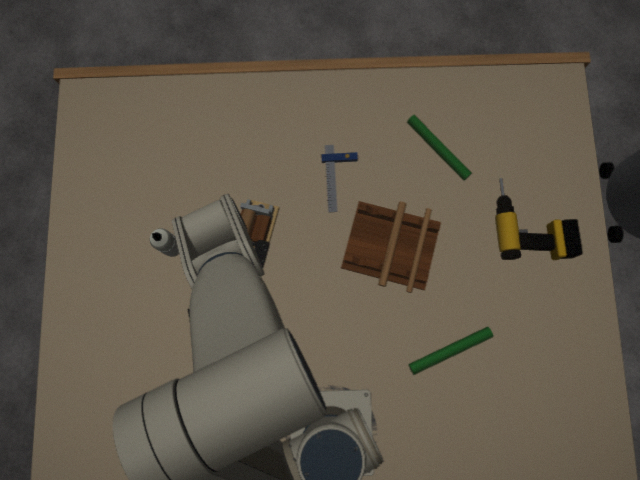

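The top view shows only two dowels left in the rack, undisturbed. The wrist and top estimates of the V axis differ by about 4 mm sideways, so I'll go lower and measure again up close.

carry_out --pt "0 0.005 0 -0.5 -0.2 0.2" --pt "0.03 0 0 0 0 0" --pt "0.03 0 0 0 0 0" --pt "0.012 0 0 0 0 0" --pt "0 0 0 0 0 0" --pt "0 0 0 0 0 0" --pt "0 0 0 0 0 0"

```text
t: 7.85
ee_pos: [458.4, 227.0, 95.8]
orientation: [0.216, 1.554, -0.21]
ft_force: [-0.1, -0.4, -1.6]
width: 31.6
```

```bash
python3 - <<'E'
from h import *
import pickle
plan((460,221,60),-16.05)
d=grab('wrist','wrist4.png'); pickle.dump(d,open('wrist4.pkl','wb'))
s=grab('side','side4.png'); pickle.dump(s,open('side4.pkl','wb'))
cv2.imwrite('pics/c4.png',np.hstack([cv2.resize(s['pixels'][150:250,200:360],None,fx=2.8,fy=2.8,interpolation=cv2.INTER_CUBIC), cv2.resize(d['pixels'],(350,280))[:280]]))
E
```

```text
t 7.85 ee [458.4 227.   95.8] q6 -0.86 w 31.6 F [-0.1 -0.4 -1.6]
turn deg [ 0.49  0.32 -0.26] shift in present tool m [ 0.0357 -0.0055  0.003 ] shift in turned tool m [ 0.0358 -0.0053  0.0032]
```

View pics/c4.png

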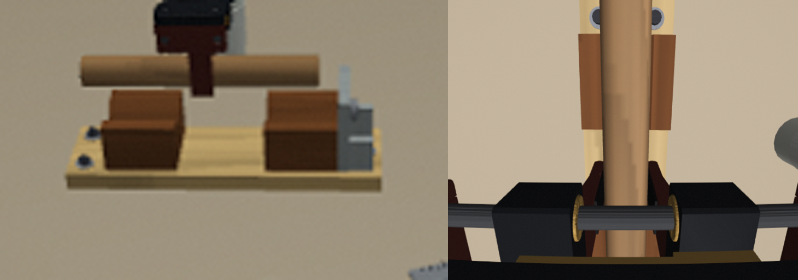

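The side view shows the dowel gripped near its middle and hovering over the cradle, with its right end short of the plate. The wrist view shows it nearly centred over the -x block.

```bash
python3 - <<'E'
from h import *
import pickle
d=pickle.load(open('wrist4.pkl','rb')); print(ray(d,(320,240))[0])
L,R,D=inhand(d,95.8+17.5,75,212)
t=np.radians(-15.9);u=np.array([np.cos(t),np.sin(t)]);n=np.array([-u[1],u[0]])
for k,P in(('L',L),('R',R),('M',[(a+b)/2 for a,b in zip(L,R)]),('D',D)):
    p,v=line(P); print(k,p,np.degrees(np.arctan2(v[1],v[0])),'lat',p@n)
print('width',np.mean(np.linalg.norm(np.array(L)-R,axis=1)))
hsv=cv2.cvtColor(cv2.GaussianBlur(d['pixels'],(3,3),0),cv2.COLOR_BGR2HSV)
br=cv2.inRange(hsv,(8,135,20),(14,255,200))
for c in(390,398):
    r=np.where(br[30:260,c])[0]+30; print(c,r.min(),r.max(),[onz(d,(c,q),68)[:2]@u for q in(r.min()-.5,r.max()+.5)])
ee=ctrl.get_obs()['ee_pos'];print('tcp s,lat',ee[:2]@u,ee[:2]@n)
# side view: dowel ends on vertical plane through V axis -> s ; and plate
E
```

```text
[390.45870358 245.76467981 256.06407269]
L [380.16168 209.5632 ] -16.038698 lat 305.6943856456003
R [402.6298  284.67203] -16.132175 lat 384.0849916402297
M [387.41022 248.26225] -16.104286 lat 344.898664567742
D [395.93695 245.36046] -15.643885 lat 344.44386620896955
width 78.411538386786
390 60 222 [np.float64(274.86574890489027), np.float64(348.82982140239955)]
398 60 222 [np.float64(274.8150662166548), np.float64(348.8094711170793)]
tcp s,lat 378.70462756987877 343.8504092682491
```

carry_out --pt "0 0.0005 0 0.47 0.3 -0.25" --pt "0.018 0 0 0 0 0" --pt "0.012 0 0 0 0 0" --pt "0 0 0 0 0 0" --pt "0 0 0 0 0 0"

```text
t: 8.57
ee_pos: [459.8, 228.1, 66.4]
orientation: [0.222, 1.557, -0.219]
ft_force: [0.3, -0.1, -1.7]
width: 31.7
```

```bash
cat >> h.py <<'E'
def st(yaw=-16.05):
    ee=ctrl.get_obs()['ee_pos']; t=np.radians(-16.0);u=np.array([np.cos(t),np.sin(t)]);n=np.array([-u[1],u[0]])
    o=ctrl.get_obs(); print('s-394.3',(ee[:2]@u-394.3*np.cos(0)).round(2),'lat',(ee[:2]@n).round(2),'z',ee[2].round(2),'F along/lat',(o['ft_force'][:2]@u).round(1),(o['ft_force'][:2]@n).round(1),'Fz',o['ft_force'][2].round(1))
    plan((460,221,51.7),yaw)
E
python3 - <<'E'
from h import *
st()
import pickle
d=grab('wrist','wrist5.png'); pickle.dump(d,open('wrist5.pkl','wb'))
L,R,D=inhand(d,ctrl.get_obs()['ee_pos'][2]+17,70,200)
t=np.radians(-16.);u=np.array([np.cos(t),np.sin(t)]);n=np.array([-u[1],u[0]])
for k,P in(('L',L),('R',R),('M',[(a+b)/2 for a,b in zip(L,R)]),('D',D)):
    p,v=line(P); print(k,p,np.degrees(np.arctan2(v[1],v[0])),'lat',p@n)
E
```

```text
s-394.3 -15.19 lat 346.02 z 66.36 F along/lat 0.3 0.0 Fz -1.7
t 8.57 ee [459.8 228.1  66.4] q6 -0.85 w 31.7 F [ 0.3 -0.1 -1.7]
turn deg [-0.05  0.11 -0.09] shift in present tool m [ 0.0147 -0.0068  0.0021] shift in turned tool m [ 0.0147 -0.0068  0.0022]
L [380.38953 209.48514] -16.157843 lat 306.21960219788366
R [402.21988 284.86087] -16.125206 lat 384.6926672960425
M [399.1851  244.91728] -16.234907 lat 345.4599244045875
D [389.10138 249.51747] -15.839749 lat 347.10246300208894
```

carry_out --pt "0 -0.001 0 0.25 0.1 -0.1" --pt "0.006 0 0 0 0 0" --pt "0.004 0 0 0 0 0" --pt "0 0 0 0 0 0"

```text
t: 9.12
ee_pos: [460.0, 227.3, 56.5]
orientation: [0.225, 1.558, -0.224]
ft_force: [-0.4, -0.0, -1.6]
width: 31.3
```

```bash
python3 - <<'E'
from h import *
st()
E
```

```text
s-394.3 -14.8 lat 345.29 z 56.51 F along/lat -0.4 -0.1 Fz -1.6
t 9.12 ee [460.  227.3  56.5] q6 -0.85 w 31.3 F [-0.4 -0.  -1.6]
turn deg [-0.32  0.07 -0.04] shift in present tool m [ 0.0048 -0.0061  0.0018] shift in turned tool m [ 0.0048 -0.0061  0.0018]
```

carry_out --pt "0.002 0 0 0 0 0" --pt "0.002 0 0 0 0 0" --pt "0 0 0 0 0 0"

```text
t: 9.5
ee_pos: [459.9, 227.3, 52.2]
orientation: [0.225, 1.558, -0.224]
ft_force: [0.1, 1.0, -1.3]
width: 31.0
```

```bash
python3 - <<'E'
from h import *
st()
E
```

```text
s-394.3 -14.82 lat 345.27 z 52.15 F along/lat -0.1 1.0 Fz -1.3
t 9.5 ee [459.9 227.3  52.2] q6 -0.85 w 31.0 F [ 0.1  1.  -1.3]
turn deg [-0.32  0.06 -0.03] shift in present tool m [ 0.0004 -0.006   0.0018] shift in turned tool m [ 0.0005 -0.006   0.0018]
```

carry_out --pt "0.001 0.0003 0 0 0 0" --pt "0.001 0 0 0 0 0" --pt "0 0 0 0 0 0"

```text
t: 9.88
ee_pos: [460.2, 227.2, 52.2]
orientation: [0.224, 1.558, -0.224]
ft_force: [1.0, -0.3, -1.7]
width: 31.2
```

```bash
python3 - <<'E'
from h import *
st()
E
```

```text
s-394.3 -14.6 lat 345.27 z 52.22 F along/lat 1.0 0.0 Fz -1.7
t 9.88 ee [460.2 227.2  52.2] q6 -0.85 w 31.2 F [ 1.  -0.3 -1.7]
turn deg [-0.31  0.08 -0.01] shift in present tool m [ 0.0005 -0.006   0.0016] shift in turned tool m [ 0.0005 -0.006   0.0016]
```

carry_out --pt "0.003 0 0 0 0 0"

```text
t: 10.0
ee_pos: [460.2, 226.8, 50.8]
orientation: [0.223, 1.558, -0.224]
ft_force: [-8.1, -11.5, 40.7]
width: 31.4
```

carry_out --pt "0.003 0 0 0 0 0"

```text
t: 10.12
ee_pos: [460.4, 226.6, 50.5]
orientation: [0.223, 1.558, -0.224]
ft_force: [-11.0, -5.4, 45.3]
width: 31.3
```

```bash
python3 - <<'E'
from h import *
st()
E
```

```text
s-394.3 -14.21 lat 344.77 z 50.45 F along/lat -9.1 -8.3 Fz 45.3
t 10.12 ee [460.4 226.6  50.5] q6 -0.85 w 31.3 F [-11.   -5.4  45.3]
turn deg [-0.26  0.1   0.04] shift in present tool m [-0.0012 -0.0055  0.0012] shift in turned tool m [-0.0012 -0.0055  0.0012]
```

carry_out --pt "-0.0005 0 0 0 0 0" --pt "0 0 0 0 0 0"

```text
t: 10.38
ee_pos: [460.9, 226.9, 51.9]
orientation: [0.223, 1.556, -0.223]
ft_force: [0.1, 0.1, -1.3]
width: 31.4
```

```bash
python3 - <<'E'
from h import *
st()
E
```

```text
s-394.3 -13.76 lat 345.17 z 51.9 F along/lat 0.1 0.2 Fz -1.3
t 10.38 ee [460.9 226.9  51.9] q6 -0.85 w 31.4 F [ 0.1  0.1 -1.3]
turn deg [-0.26  0.18 -0.03] shift in present tool m [ 0.0002 -0.0059  0.0008] shift in turned tool m [ 0.0002 -0.0059  0.0007]
```

carry_out --pt "0 0 0.003 0 0 0" --pt "0 0 0.003 0 0 0" --pt "0 0 0.003 0 0 0"

```text
t: 10.75
ee_pos: [469.7, 224.1, 50.9]
orientation: [0.223, 1.557, -0.224]
ft_force: [-0.2, -1.6, -1.6]
width: 31.3
```

```bash
python3 - <<'E'
from h import *
st()
E
```

```text
s-394.3 -4.61 lat 344.9 z 50.94 F along/lat 0.2 -1.6 Fz -1.6
t 10.75 ee [469.7 224.1  50.9] q6 -0.86 w 31.3 F [-0.2 -1.6 -1.6]
turn deg [-0.25  0.12  0.02] shift in present tool m [-0.0008 -0.0057 -0.0084] shift in turned tool m [-0.0008 -0.0057 -0.0084]
```

carry_out --pt "0 0 0.002 0 0 0"

```text
t: 10.88
ee_pos: [471.6, 223.4, 50.7]
orientation: [0.222, 1.558, -0.224]
ft_force: [-1.2, -0.0, 0.7]
width: 31.3
```

carry_out --pt "0 0 0.002 0 0 0"

```text
t: 11.0
ee_pos: [473.4, 222.8, 50.7]
orientation: [0.222, 1.558, -0.224]
ft_force: [-1.3, 0.7, 1.0]
width: 31.7
```

carry_out --pt "0 0 0.0015 0 0 0"

```text
t: 11.12
ee_pos: [475.0, 222.4, 50.7]
orientation: [0.222, 1.558, -0.224]
ft_force: [-1.8, 1.0, -0.4]
width: 31.2
```

```bash
python3 - <<'E'
from h import *
st()
E
```

```text
s-394.3 0.96 lat 344.69 z 50.69 F along/lat -2.0 0.5 Fz -0.4
t 11.12 ee [475.  222.4  50.7] q6 -0.87 w 31.2 F [-1.8  1.  -0.4]
turn deg [-0.25  0.06  0.06] shift in present tool m [-0.001  -0.0055 -0.014 ] shift in turned tool m [-0.001  -0.0055 -0.014 ]
```

Light sliding friction along the V and no stop yet. I'll carry on to the plate.

carry_out --pt "0 0 0.0015 0 0 0"

```text
t: 11.25
ee_pos: [476.5, 221.9, 50.7]
orientation: [0.222, 1.558, -0.224]
ft_force: [-0.0, 0.9, 0.5]
width: 31.5
```

carry_out --pt "0 0 0.0015 0 0 0"

```text
t: 11.38
ee_pos: [477.4, 221.6, 50.7]
orientation: [0.223, 1.559, -0.225]
ft_force: [-7.1, 5.3, 3.9]
width: 31.5
```

carry_out --pt "0 0 0.0015 0 0 0"

```text
t: 11.5
ee_pos: [477.4, 221.6, 50.7]
orientation: [0.223, 1.562, -0.225]
ft_force: [-9.8, 8.6, 5.5]
width: 31.0
```

```bash
python3 - <<'E'
from h import *
st()
s=grab('side','side6.png')
cv2.imwrite('pics/c6.png',cv2.resize(s['pixels'][150:240,210:350],None,fx=5,fy=5,interpolation=cv2.INTER_CUBIC))
E
```

```text
s-394.3 3.56 lat 344.61 z 50.66 F along/lat -11.8 5.6 Fz 5.5
t 11.5 ee [477.4 221.6  50.7] q6 -0.87 w 31.0 F [-9.8  8.6  5.5]
turn deg [-0.31 -0.17  0.1 ] shift in present tool m [-0.001  -0.0055 -0.0166] shift in turned tool m [-0.001  -0.0054 -0.0166]
```

View pics/c6.png

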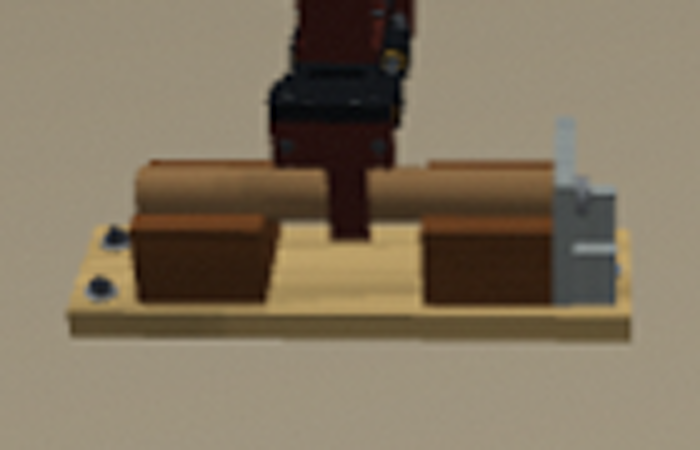

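The side view shows the dowel lying in both blocks with its right end at the plate (crop column ~555). The along-axis force agrees: 12 N with no further travel. Now I'll press down gently.

carry_out --pt "0.001 0 0 0 0 0"

```text
t: 11.68
ee_pos: [477.3, 221.7, 50.6]
orientation: [0.223, 1.562, -0.225]
ft_force: [-2.1, -4.9, 19.2]
width: 31.5
```

carry_out --pt "0.0015 0 0.0003 0 0 0"

```text
t: 11.8
ee_pos: [477.4, 221.7, 50.5]
orientation: [0.222, 1.563, -0.225]
ft_force: [-9.0, -1.0, 25.6]
width: 31.5
```

```bash
python3 - <<'E'
from h import *
st()
E
```

```text
s-394.3 3.48 lat 344.69 z 50.54 F along/lat -8.4 -3.5 Fz 25.6
t 11.8 ee [477.4 221.7  50.5] q6 -0.88 w 31.5 F [-9.  -1.  25.6]
turn deg [-0.26 -0.2   0.12] shift in present tool m [-0.0011 -0.0056 -0.0165] shift in turned tool m [-0.0012 -0.0055 -0.0165]
```

```bash
python3 - <<'E'
from h import *
d=None
for i in range(10): d=grab('wrist','w7.png' if i==9 else None)
st()
L,R,D=inhand(d,68.6,70,200)
t=np.radians(-16.);n=np.array([-np.sin(t),np.cos(t)])
for k,P in(('M',[(a+b)/2 for a,b in zip(L,R)]),('D',D)):
    p,v=line(P); print(k,p,np.degrees(np.arctan2(v[1],v[0])),'lat',p@n)
cv2.imwrite('pics/c7.png',d['pixels'])
E
```

```text
s-394.3 3.47 lat 344.69 z 50.57 F along/lat -7.3 -2.5 Fz 19.8
t 12.3 ee [477.4 221.7  50.6] q6 -0.88 w 31.7 F [-7.8 -0.4 19.8]
turn deg [-0.27 -0.19  0.11] shift in present tool m [-0.0011 -0.0055 -0.0165] shift in turned tool m [-0.0011 -0.0055 -0.0165]Traceback (most recent call last):
  File "<stdin>", line 5, in <module>
  File "h.py", line 53, in inhand
    L.append(onz(d,(c.min()-.5,r),z));R.append(onz(d,(c.max()+.5,r),z))
                    ~~~~~^^
    return umr_minimum(a, axis, None, out, keepdims, initial, where)
ValueError: zero-size array to reduction operation minimum which has no identity
```

```bash
python3 - <<'E'
from h import *
for i in range(6): d=grab('wrist')
st()
L,R,D=inhand(d,68.6,45,150)
t=np.radians(-16.);n=np.array([-np.sin(t),np.cos(t)])
for k,P in(('M',[(a+b)/2 for a,b in zip(L,R)]),('D',D)):
    p,v=line(P); print(k,p,np.degrees(np.arctan2(v[1],v[0])),'lat',p@n)
E
```

```text
s-394.3 3.46 lat 344.67 z 50.57 F along/lat -7.5 -3.5 Fz 18.4
t 12.6 ee [477.4 221.7  50.6] q6 -0.87 w 31.3 F [-8.2 -1.3 18.4]
turn deg [-0.27 -0.19  0.11] shift in present tool m [-0.0011 -0.0055 -0.0165] shift in turned tool m [-0.0011 -0.0054 -0.0165]
M [397.6718  245.32925] -16.037104 lat 345.4388221921065
D [410.9299  241.81874] -16.516329 lat 345.71872430576826
```

View pics/w7.png

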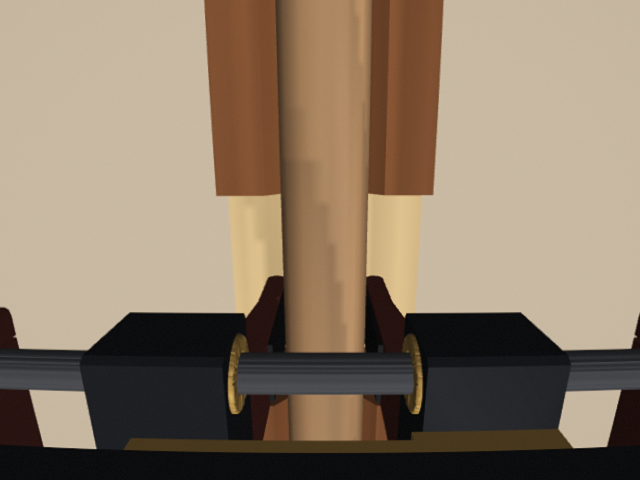

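The wrist view shows the dowel centred in the V (columns 280–368 between block edges at 215 and 435). It is within 0.3 mm sideways and about 0.5° of the V axis. The push is nearly steady at about 18–20 N. I'm handing in.

```bash
python3 -c "
from workcell import ctrl
print(ctrl.close_job()); print(ctrl.get_obs()['ft_force'])"
```

```text
the job is handed in; nothing more can be done
None
the job is handed in; nothing more can be done
```

The thickest dowel is lying in both V-blocks with its end against the guide plate, and the gripper is still holding it pressed down. I handed the job in at about 12.6 s; no verdict was reported.

- **Plate contact:** when I pushed the dowel along the V, the tool stopped moving and the force along the axis rose to about 12 N. The side view shows the dowel's end at the plate.
- **Alignment:** in the last wrist view the dowel was about 0.3 mm off the V's centre line and about 0.5° (0.008 rad) off its direction.
- **Height:** I did not measure the dowel's height in the V. It rests on the depth at which the tool met resistance and on the side view.
- **Press:** the wrist force read about 18 N upward, which I estimate at well over 2 N on each flank. It had eased from 26 N over the last 0.8 s before hand-in and was levelling off.
- **Other objects:** a top view taken after the dowel left the rack showed the other two dowels, the square, the drill and the glue bottle in place.
- **Disagreement:** the first top-camera estimate of the V's sideways position was 4–5 mm off the wrist camera's. I went by the close wrist view, and the contact forces agreed with it to about 1 mm.

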